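# Bring the jar round to the pick-up arrow and set the brake

## Task

On the salon's colour counter, turn the four-bay turntable by pushing gently on one of its upright dividers with a fingertip, until the bay with the round lidded jar has come round to the steel arrow and the jar stands squarely in front of it. Then push the brake lever beside the turntable all the way over to its other stop with a fingertip. Grip and lift nothing, do not touch the goods on the turntable, and leave the things standing round about where they are.

Things in the scene. Friction and masses are not known exactly. Their poses are not given: they have to be found in the camera images.
- turntable: Round plywood turntable, 290 mm across, on a vertical axis. Origin on the axis at the disc's underside (z = 0.020); the disc's top is 15 mm higher. Its orientation turns with it. Four bays, centred at 0, 90, 180, 270 degrees from its own x axis, hold one thing each. It turns either way without stops (friction 0.15 N m, 1.5 N at 100 mm) and stops within 2 degrees once the push stops.
- jar: The jar to bring round: round white lidded jar, 60 mm in diameter, 55 mm high, standing in one of the bays 90 mm from the turntable's axis. Origin at the centre of its underside.
- pickup (a point): Where the middle of the jar must come: 90 mm from the axis, level with the disc's top, straight in front of the arrow's tip. The arrow is a flat dark steel arrowhead 52 mm long, 56 mm wide at its back, on a post just outside the disc at height 49 mm, its tip 152 mm from the axis, pointing at the axis.
- pointer: The fixed arrow: origin on the turntable's axis at the table surface, its own x axis runs from the axis out to the arrow.
- brake (a joint): Brake lever angle in rad, growing clockwise seen from above: 0 to 0.2 at the start (off), 1.2 at the other stop (on). It stays where it is left; friction 0.10 N m (1.5 N at the tip). Setting it does not change how the turntable turns.
- brake_tip (a point): Middle of the lever's black end knob (22 mm in diameter, 25 mm high, heights 61 to 86 mm), 72 mm from the pivot. The steel arm is 14 mm wide and 18 mm high (heights 64.5 to 82.5 mm), with free space under it beyond the stand's foot (18 mm high, 60 mm wide, ending 25 mm beyond the pivot).
- brake_pivot (a point): The lever's vertical pivot axis at mid-height of the arm (z = 0.0735), boss radius 14 mm, top at 87 mm. It stands at the turntable's right (-y) side, 189 mm from its axis. The arm points away from the turntable, at first slanting away from the robot, and is swung clockwise, towards the robot.
- bowl: Open grey mixing bowl, 80 mm in diameter, 45 mm high, in one bay of the turntable. Origin at the centre of its underside.
- carton_a: Small white carton, 70 x 40 x 38 mm high, lying in one bay of the turntable. Origin at the centre of its underside.
- carton_b: Small white carton like carton_a, in the bay nearest to the arrow at the start.
- small_box: Small upright carton 42 x 36 mm, 70 mm high, standing on the table near the brake lever. Origin at the centre of its underside; a bystander.
- short_bottle: Small dark bottle, 44 mm in diameter, 85 mm high, on the table close to the turntable's left side. Origin under it; a bystander.
- mug: White mug, 80 mm in diameter, 90 mm high, on the left. Origin under it; a bystander.
- tall_bottle: White bottle, 68 mm in diameter, 190 mm high, on the left. Origin under it; a bystander.
- tint_brush: Black tint brush lying on the table on the right; a bystander.
- long_box: Long white carton 150 x 45 x 38 mm lying on the table on the right. Origin under its centre; a bystander.
- divider (a point): Outer top corner (z = 0.130), 142 mm from the axis, of one of the four upright aluminium dividers, the one 45 degrees from the turntable's x axis; the others stand at 135, 225 and 315 degrees. Each is a radial plate 5 mm thick and 95 mm high, 17 to 142 mm from the axis, standing on the disc, higher than all the goods (tops at or below z = 0.090).
- hub (a point): Middle of the top of the wooden hub post (radius 20 mm, top at z = 0.135) on the turntable's axis.

How it is judged (in metres and radians):
On the way, in this order (a step that is already met when the one before it is completed fails the run):
1. with the brake still off, the jar stands in front of the arrow and the turntable is at rest (horizontal distance between jar and pickup below 0.022 m and value of joint brake below 0.5 rad and angular speed of turntable below 0.05 rad/s), for 0.2 s.
2. the brake lever is pushed over to its other stop (value of joint brake above 1.05 rad), for 0.2 s.
At the end, for the whole second after the job is handed in: The middle of the jar is within 22 mm (level) of the pick-up point in front of the arrow, the brake lever is past 1.05 rad (stop at 1.2), the turntable is at rest and all four things stand on it, upright within 0.15 rad (horizontal distance between jar and pickup below 0.022 m and value of joint brake above 1.05 rad and angular speed of turntable below 0.05 rad/s and horizontal distance between each of jar, bowl, carton_a, carton_b and turntable below 0.12 m and angle between each of jar, bowl, carton_a, carton_b's own z axis and vertical below 0.15 rad); the robot touches nothing.
It fails at once if a thing on the turntable is lifted more than 15 mm (height (world z) of any of jar, bowl, carton_a, carton_b above 0.05 m).
It fails at once if a thing on the turntable is touched by the fingers with more than 2 N (contact force between the fingers and jar above 2 N or contact force between the fingers and bowl above 2 N or contact force between the fingers and carton_a above 2 N or contact force between the fingers and carton_b above 2 N).
It fails at once if the turntable or the lever is gripped or shoved hard (more than 35 N from the fingers) (contact force between the fingers and turntable above 35 N or contact force between the fingers and stand above 35 N).
It fails at once if a bystander on the table is moved more than 25 mm (distance of any of small_box, short_bottle, mug, tall_bottle, tint_brush, long_box from where it was at the start of the episode above 0.025 m).
It also fails if it takes over 64 s, if anything falls off the work surface, if the arm or the gripper's body presses on something with over 40 N, if the wrist force passes 120 N, or if a joint passes its speed limit or range.

## Robot

A 6-joint arm with a two-finger parallel gripper is mounted at the origin on the work surface. World frame = base frame: x ahead of the robot, y to its left, z up, the work surface at z = 0. Lengths are in m, angles in degrees, forces in N, time in s.
With the tool pointing down it reaches from about 0.25 to 0.775 m from the base axis. Payload 8.9 kg.
Tool frame: the origin (TCP) lies at the very end of the fingers, on their centre line; the grasp point (between the pads) lies 19 mm behind it; z points along the fingers, y is the line along which they close (so a half turn about z gives the same grasp; the last joint's range is limited). The gripper opens to 85 mm and grips with 20 to 120 N. Pads are 22 mm wide; open, the fingers measure 114 mm over their backs; the gripper's body (76 mm by 85 mm) begins 54 mm behind the grasp point. The pads swing forward as they close: fully open they stand 13 mm farther back than shut.
Start: joints at [-81.95, 16.656, -8.789, 64.555, 0, 82.019], TCP at [0.145, -0.505, 0.231] pointing down, gripper open.
Joint ranges: [-144.48, 144.48], [-52.06, 99.96], [-74.48, 78.29], [-112.23, 115.85], [-86.99, 84.42], [-180, 180]. Speed limits (degrees/s): [127.2, 127.2, 159.86, 180, 180, 180].

## Interface

Orientations are given as a 3x3 rotation matrix whose columns are the frame's x, y, z axes.
In Python, from plant import status, optics, env gives the robot as it stands.
- The arm moves only by the tool servo_tool, never from a script. Its argument "moves" is a list of rows, each a list of 6 numbers: the shift along the tool's x, y, z in units of 25 mm (1.0 is 25 mm), then the turn, a rotation vector about the tool's x, y, z in units of 6 degrees (1.0 is 6 degrees). A call has 1 to 20 rows; each row shifts and turns the commanded pose from where the row before left it, along the tool's axes as they then stand; what a row does not reach is not made up. A row lasts 1/12 s, in which the tool goes at most 41.7 mm and 7.16 degrees, less where a joint would pass 70% of its speed; a pose out of reach is approached as far as the arm can. A call is refused whole if a number of a shift passes 1 or a number of a turn 1, either way. A call with a gripper value outside its range is refused whole. "hand" is the opening, from 0 (shut) to 1 (fully open), set as the call begins (left out, the last holds). The fingers move at their own pace and stop on an object; "squeeze" is the grip in N (left out, the last holds). Time passes only in rows, so rows that do not move let the fingers close. It gives the time, the measured TCP pose, the force, the opening and the grip force at its end, in the units of the state.
- status.read_state(): the state, without advancing time (a new reading comes with each control period).
- optics.read_camera(name): name is "scene" or "top" or "wrist"; returns (picture, depth): 420x560x3 uint8, red, green, blue; 420x560 float32, m along the optical axis (not along the pixel's ray), 0 where there is no reading.
- optics.camera_params(name): a dict with "fx", "fy", "cx", "cy" (pixels), "R" (3x3) and "t" (3): a world point X has camera coordinates R X + t. Camera axes: x right, y down, z forward; pixel columns grow to the right and rows downward; lengths in m; the calibration is good to about 2 mm. The wrist camera is an equidistant fisheye: a pixel r from the principal point sees the ray r / f radians off the axis. A picture is of the moment at which its call begins: read the wrist's pose just before it. camera_params takes no time and is no camera call; for the wrist camera it gives the pose at the moment of the call.
- env.hand_in(): hands the job in; it is judged then, once.
The state is a dict: "t": time; "joint_pos": joint angles; "joint_vel": joint speeds; "tau": joint torques, N m; "tcp_pos": TCP position; "orientation": TCP orientation; "contact_force": force on the tool from outside, world axes, zero at the start; "wrist_torque": the same for the moment, N m; "opening": opening from 0.0 (shut) to 1.0 (fully open); "finger_force": force on a finger pad.
Only numpy, scipy, OpenCV 4.12 (cv2) and the standard library are available. Lean on these libraries where they do the work, as an engineer would, in place of code of your own. Each camera call takes 0.05 s, during which the arm holds its last target. There are 200 camera calls.

## Working session

There is one attempt and no reset: what is moved stays moved. The work goes in short steps, Python scripts to look and compute and a tool call to move; the robot and the scene stay as the last step left them, time stands still between calls to the robot, and variables do not carry over. Pictures are saved under pics/ and viewed, at most 10 in all, crops included, and the job is handed in when it is done.

Besides the shell and the picture viewer there is one more tool, called after ">>>" as name(argument=value, ...) on one line, values as JSON. servo_tool: Moves the arm, as the interface text tells. Its arguments: {"type":"object","properties":{"moves":{"type":"array","items":{"type":"array","items":{"type":"number"}}},"hand":{"type":"number"},"squeeze":{"type":"number"}},"required":["moves"]}

```bash
mkdir -p pics; cat > h.py <<'E'
import numpy as np, cv2
from plant import status, optics, env
def snap(n,f):
    im,d=optics.read_camera(n); cv2.imwrite('pics/'+f,im[:,:,::-1]); np.save('/tmp/'+n+'_d.npy',d); np.save('/tmp/'+n+'_i.npy',im); return im,d
def cloud(n,d):
    p=optics.camera_params(n); v,u=np.mgrid[0:420,0:560]
    c=np.stack([(u-p['cx'])/p['fx']*d,(v-p['cy'])/p['fy']*d,d],-1)
    return (c-p['t'])@np.array(p['R'])
def plane(n,u,v,z):
    p=optics.camera_params(n);R=np.array(p['R']);o=-R.T@p['t'];r=R.T@np.array([(u-p['cx'])/p['fx'],(v-p['cy'])/p['fy'],1])
    return o+r*(z-o[2])/r[2]
E
python3 - <<'E'
from h import *
for n in('top','scene'):
    im,d=snap(n,n+'1.png');p=optics.camera_params(n);print(n,p['fx'],-np.array(p['R']).T@p['t'],(d>0).mean())
a=cv2.imread('pics/top1.png');cv2.imwrite('pics/top1b.png',cv2.resize(a,(800,600)))
s=status.read_state();print(s['t'],s['tcp_pos'],s['orientation'],s['opening'])
E
```

```text
top 472.2710050747698 [ 0.34879876 -0.01781499  1.25656387] 0.9957908163265307
scene 430.36960345776185 [ 1.06806156 -0.3916371   1.03896969] 0.9957568027210885
0.1 [ 0.14494367 -0.50420694  0.23079748] [[ 9.61117861e-01  2.76138440e-01 -1.39651315e-04]
 [ 2.76138417e-01 -9.61117207e-01  1.13546686e-03]
 [ 1.79324767e-04 -1.12988058e-03 -9.99999346e-01]] 0.9983656844320421
```

View pics/top1b.png

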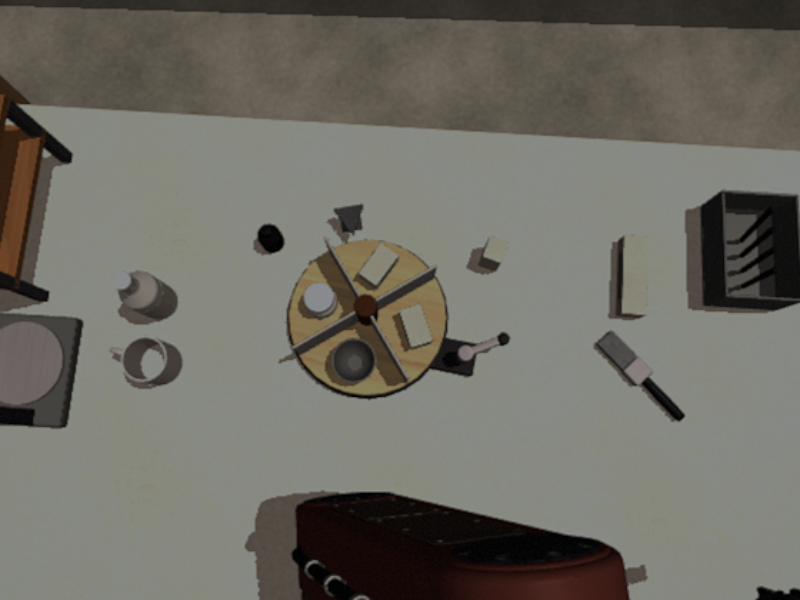

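View pics/scene1.png

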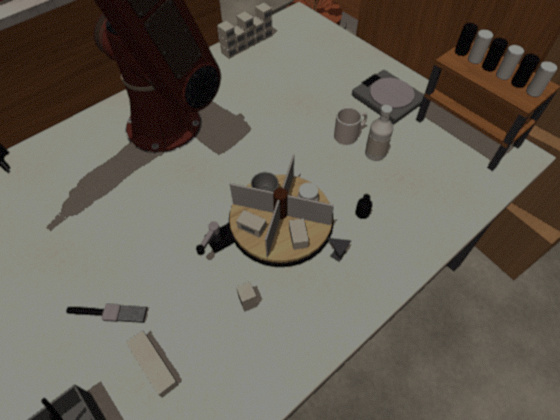

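The top view (800 px wide) shows the hub at (366,307), jar (320,298), arrow (350,217), lever pivot (465,353) and knob (503,339). The jar must go clockwise to the arrow.

```bash
cat > m.py <<'E'
from h import *
def measure(d,im):
    P=cloud('top',d);z=P[...,2]
    S=1/1.42857
    def comp(mask,u,v):
        n,l,st,c=cv2.connectedComponentsWithStats(mask.astype(np.uint8))
        k=l[int(v*S),int(u*S)]
        return (l==k) if k else None
    return P,z,comp
E
python3 - <<'E'
from m import *
d=np.load('/tmp/top_d.npy');im=np.load('/tmp/top_i.npy')
P,z,comp=measure(d,im);S=.7
for n,u,v,lo,hi in [('hub',366,303,.133,.145),('jar',319,297,.08,.1),('arrow',349,213,.04,.06),('knob',503,338,.075,.1),('pivot',465,352,.08,.095),('box',494,245,.06,.08),('bottle',266,236,.05,.1),('ca',378,263,.06,.08),('cb',415,322,.06,.08)]:
    m=comp((z>lo)&(z<hi),u,v)
    if m is None: print(n,'none',z[int(v*S),int(u*S)],P[int(v*S),int(u*S)]);continue
    Q=P[m];print(n,len(Q),Q.mean(0).round(4),Q.min(0).round(3),Q.max(0).round(3))
# divider plate tops
m=(z>.122)&(z<.14);Q=P[m];Q=Q[np.hypot(Q[:,0]-.35,Q[:,1])<.25]
hub=plane('top',366*S,307*S,.135);print('hubray',hub)
m=(z>.028)&(z<.042);Q=P[m];Q=Q[np.hypot(*(Q[:,:2]-hub[:2]).T)<.17];c=cv2.minEnclosingCircle(Q[:,:2].astype(np.float32));print('disc',c)
for u,v,zz in [(327,239,.13),(435,267,.13),(293,350,.13),(406,382,.13),(503,338,.086),(465,352,.087),(349,236,.049),(319,294,.09)]:
    p=plane('top',u*S,v*S,zz);r=p-hub;print(u,v,p.round(4),np.hypot(r[0],r[1]).round(4),np.degrees(np.arctan2(r[1],r[0])).round(1))
a=cv2.imread('pics/top1.png')[130:290,180:380];cv2.imwrite('pics/crop1.png',cv2.convertScaleAbs(cv2.resize(a,None,fx=3.75,fy=3.75,interpolation=3),alpha=1.8))
E
```

```text
hub 157 [0.5577 0.042  0.1355] [0.538 0.021 0.133] [0.576 0.062 0.141]
jar 346 [0.5749 0.1278 0.0894] [0.55  0.103 0.08 ] [0.6   0.154 0.098]
arrow 241 [0.7407 0.0877 0.0511] [0.706 0.065 0.043] [0.767 0.118 0.058]
knob 270 [ 0.5064 -0.1637  0.0845] [ 0.48  -0.209  0.076] [ 0.535 -0.122  0.091]
pivot 248 [ 0.5062 -0.1631  0.085 ] [ 0.48  -0.209  0.08 ] [ 0.535 -0.122  0.091]
box 230 [ 0.6871 -0.1827  0.0695] [ 0.663 -0.205  0.061] [ 0.713 -0.161  0.076]
bottle 195 [0.6901 0.2322 0.0661] [0.672 0.214 0.05 ] [0.713 0.254 0.088]
ca 437 [0.6453 0.0271 0.0723] [ 0.607 -0.008  0.061] [0.685 0.061 0.079]
cb 446 [ 0.5381 -0.046   0.0727] [ 0.5   -0.075  0.06 ] [ 0.576 -0.016  0.079]
hubray [0.55354303 0.03883622 0.135     ]
disc ((0.5578189492225647, 0.042532891035079956), 0.14492768049240112)
327 239 [0.6697 0.1149 0.13  ] 0.1389 33.2
435 267 [ 0.6316 -0.0744  0.13  ] 0.1375 -55.4
293 350 [0.4737 0.1559 0.13  ] 0.1417 124.3
406 382 [ 0.4323 -0.0361  0.13  ] 0.1426 -148.3
503 338 [ 0.5225 -0.2017  0.086 ] 0.2426 -97.4
465 352 [ 0.4937 -0.1363  0.087 ] 0.1851 -108.9
349 236 [0.7011 0.0842 0.049 ] 0.1544 17.1
319 294 [0.5798 0.1255 0.09  ] 0.0905 73.1
```

View pics/crop1.png

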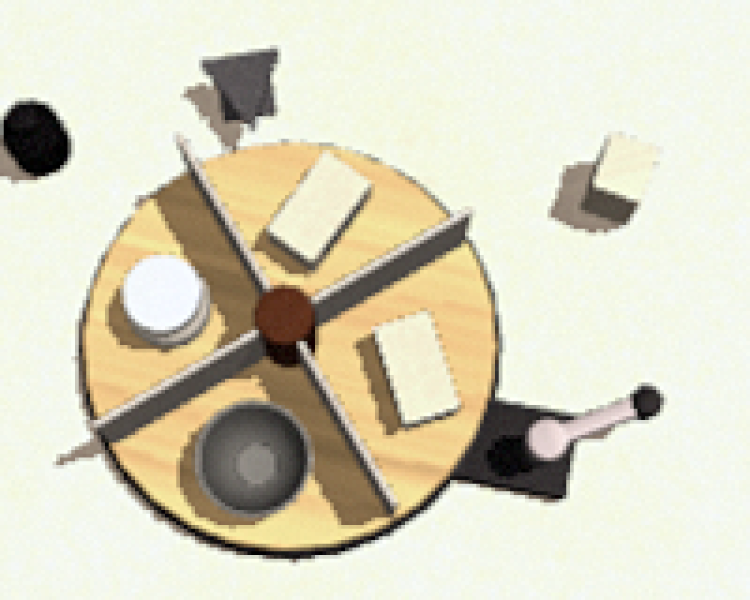

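The enlarged crop shows axis C≈(0.558,0.0425), dividers at about 33°+90k, jar at about 78° and arrow at about 13.5°. I'll turn it about 65° clockwise by pushing the divider at 213° (near the robot). First move over that bay.

>>> servo_tool(moves=[[0.94,-0.71,0,0,0,0],[0.94,-0.71,0,0,0,0],[0.94,-0.71,0,0,0,0],[0.94,-0.71,0,0,0,0],[0.94,-0.71,0,0,0,0],[0.94,-0.71,0,0,0,0],[0.94,-0.71,0,0,0,0],[0.94,-0.71,0,0,0,0],[0.94,-0.71,0,0,0,0],[0.94,-0.71,0,0,0,0],[0.94,-0.71,0,0,0,0],[0.94,-0.71,0,0,0,0],[0.94,-0.71,0,0,0,0],[0.94,-0.71,0,0,0,0],[0.94,-0.71,0,0,0,0],[0.94,-0.71,0,0,0,0],[0.94,-0.71,0,0,0,0],[0.94,-0.71,0,0,0,0],[0.94,-0.71,0,0,0,0],[0,0,0,0,0,0]], hand=0)

```text
t: 1.77
tcp_pos: [0.4831, -0.0538, 0.231]
orientation: [[0.96, 0.279, 0.001], [0.279, -0.96, 0.001], [0.001, -0.001, -1.0]]
contact_force: [-0.4, -0.7, 0.2]
opening: 0.001
finger_force: 0.0
```

>>> servo_tool(moves=[[0,0,0,0,0,-0.9],[0,0,0,0,0,-0.9],[0,0,0,0,0,-1.0],[0,0,0,0,0,0]])

```text
t: 2.1
tcp_pos: [0.4806, -0.0572, 0.231]
orientation: [[0.838, 0.546, -0.001], [0.546, -0.838, 0.0], [-0.001, -0.001, -1.0]]
contact_force: [1.2, -0.3, 0.3]
opening: 0.001
finger_force: 0.0
```

>>> servo_tool(moves=[[0,0,0.8,0,0,0],[0,0,0.8,0,0,0],[0,0,0.8,0,0,0],[0,0,0.8,0,0,0],[0,0,0.7,0,0,0],[0,0,0.6,0,0,0],[0,0,0.4,0,0,0],[0,0,0.2,0,0,0],[0,0,0,0,0,0],[0,0,0,0,0,0]])

```text
t: 2.93
tcp_pos: [0.481, -0.0573, 0.104]
orientation: [[0.841, 0.541, -0.0], [0.541, -0.841, -0.0], [-0.0, -0.0, -1.0]]
contact_force: [-0.3, -0.0, 0.2]
opening: -0.002
finger_force: 0.0
```

>>> servo_tool(moves=[[0,-0.2,0,0,0,0],[0,-0.2,0,0,0,0],[0,-0.2,0,0,0,0],[0,-0.2,0,0,0,0],[0,-0.15,0,0,0,0],[0,-0.15,0,0,0,0.3],[0,-0.15,0,0,0,0.3],[0,-0.15,0,0,0,0.3],[0,-0.15,0,0,0,0.3],[0,-0.15,0,0,0,0.3],[0,-0.15,0,0,0,0.3],[0,-0.15,0,0,0,0.3],[0,-0.15,0,0,0,0.3],[0,-0.15,0,0,0,0.3],[0,-0.15,0,0,0,0.3],[0,-0.15,0,0,0,0.3],[0,-0.15,0,0,0,0.3],[0,0,0,0,0,0],[0,0,0,0,0,0]])

```text
t: 4.52
tcp_pos: [0.4506, 0.0043, 0.1039]
orientation: [[0.981, 0.196, 0.0], [0.196, -0.981, 0.0], [0.0, 0.0, -1.0]]
contact_force: [0.7, -0.4, 0.3]
opening: 0.002
finger_force: 0.0
```

```bash
cat > j.py <<'E'
from h import *
C=np.array([.5578,.0425])
def jar():
    im,d=snap('top','t.png');P=cloud('top',d)
    z=P[...,2];r=np.hypot(P[...,0]-C[0],P[...,1]-C[1])
    hsv=cv2.cvtColor(im,cv2.COLOR_RGB2HSV)
    m=((z>.083)&(z<.097)&(r>.05)&(r<.13)).astype(np.uint8)
    m=cv2.morphologyEx(m,cv2.MORPH_OPEN,np.ones((5,5)))
    n,l,st,c=cv2.connectedComponentsWithStats(m)
    for k in range(1,n):
        Q=P[l==k];q=Q.mean(0);e=q[:2]-C
        print('cand',st[k,4],q.round(4),np.ptp(Q,axis=0).round(3),'r',np.hypot(*e).round(4),'ang',np.degrees(np.arctan2(e[1],e[0])).round(1))
if __name__=='__main__':
    jar();s=status.read_state();print(s['t'],s['tcp_pos'],s['contact_force'])
E
python3 j.py
```

```text
cand 254 [0.6117 0.1169 0.0897] [0.041 0.046 0.011] r 0.0919 ang 54.1
4.5667 [0.4507502  0.00414347 0.10392144] [-0.92053248 -0.16382412 -0.98393134]
```

View pics/t.png

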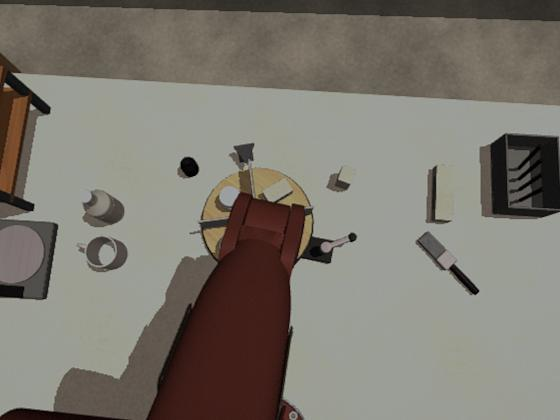

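The wheel turned about 24°; the jar, at (228,195), is now near 54°. Continuing.

>>> servo_tool(moves=[[0,-0.15,0,0,0,0.3],[0,-0.15,0,0,0,0.3],[0,-0.15,0,0,0,0.3],[0,-0.15,0,0,0,0.3],[0,-0.15,0,0,0,0.3],[0,-0.15,0,0,0,0.3],[0,-0.15,0,0,0,0.3],[0,-0.15,0,0,0,0.3],[0,-0.15,0,0,0,0.3],[0,-0.15,0,0,0,0.3],[0,-0.15,0,0,0,0.3],[0,-0.15,0,0,0,0.3],[0,-0.15,0,0,0,0.3],[0,-0.15,0,0,0,0.3],[0,-0.15,0,0,0,0.3],[0,-0.15,0,0,0,0.3],[0,-0.15,0,0,0,0.3],[0,0,0,0,0,0],[0,0,0,0,0,0]])

```text
t: 6.15
tcp_pos: [0.4393, -0.011, 0.1048]
orientation: [[0.971, -0.239, 0.008], [-0.239, -0.969, 0.068], [-0.008, -0.068, -0.998]]
contact_force: [0.9, 0.6, -0.3]
opening: 0.003
finger_force: 0.0
```

```bash
python3 j.py; python3 - <<'E'
from h import *
im,d=snap('scene','s2.png');P=cloud('scene',d);z=P[...,2]
a=cv2.imread('pics/t.png')[130:290,180:380];b=cv2.imread('pics/s2.png')[130:290,180:380]
cv2.imwrite('pics/crop2.png',cv2.convertScaleAbs(np.hstack([cv2.resize(x,(400,320)) for x in(a,b)]),alpha=1.8))
E
```

```text
cand 310 [0.6253 0.0983 0.0896] [0.051 0.049 0.013] r 0.0876 ang 39.6
6.2 [ 0.43942506 -0.01073062  0.10478644] [ 0.51124368 -0.86509949 -0.19750276]
```

View pics/crop2.png

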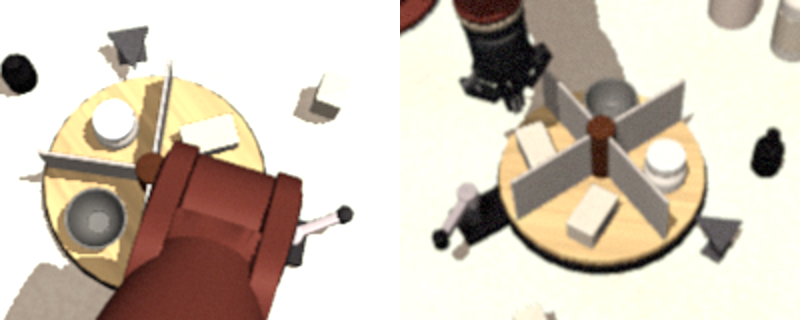

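The jar stands at about 39.6°, but the TCP slid backwards and tilted. I'll check the joints.

```bash
python3 - <<'E'
from h import *
s=status.read_state();print(np.round(s['joint_pos'],1),s['tcp_pos'],np.round(s['orientation'],3).tolist(),s['contact_force'],np.round(s['joint_vel'],2),np.round(s['tau'],1))
E
```

```text
[-13.8  14.6 -32.9  43.    3.9 179.9] [ 0.4394254  -0.01049622  0.10478444] [[0.971, -0.238, 0.008], [-0.238, -0.969, 0.068], [-0.008, -0.068, -0.998]] [-0.05058674 -0.19805647 -0.51608563] [ 0.44  0.06  0.02  0.06  0.06 -0.08] [ -0.5 -45.   26.9   0.1   0.3  -0. ]
```

Joint 6 reached its 180° limit and the finger drew back from the divider, now 65 mm clear. I'll level the tool and swing it about 90° the other way, then push along tool +x.

>>> servo_tool(moves=[[0,0,0,-0.65,0.08,0],[0,0,0,0,0,-1],[0,0,0,0,0,-1],[0,0,0,0,0,-1],[0,0,0,0,0,-1],[0,0,0,0,0,-1],[0,0,0,0,0,-1],[0,0,0,0,0,-1],[0,0,0,0,0,-1],[0,0,0,0,0,-1],[0,0,0,0,0,-1],[0,0,0,0,0,-1],[0,0,0,0,0,-1],[0,0,0,0,0,-1],[0,0,0,0,0,-1],[0,0,0,0,0,-1],[0,0,0,0,0,0],[0,0,0,0,0,0]])

```text
t: 7.75
tcp_pos: [0.4367, -0.0222, 0.1048]
orientation: [[0.226, 0.974, 0.002], [0.974, -0.226, 0.01], [0.01, 0.0, -1.0]]
contact_force: [-0.7, 0.2, 0.5]
opening: -0.001
finger_force: 0.0
```

>>> servo_tool(moves=[[0.35,-0.1,0,0,0,0],[0.35,-0.1,0,0,0,0],[0.35,-0.1,0,0,0,0],[0.35,-0.1,0,0,0,0],[0.35,-0.1,0,0,0,0],[0.25,-0.1,0,0,0,0],[0.15,0,0,0,0,0.15],[0.15,0,0,0,0,0.15],[0.15,0,0,0,0,0.15],[0.15,0,0,0,0,0.15],[0.15,0,0,0,0,0.15],[0.15,0,0,0,0,0.15],[0.15,0,0,0,0,0.15],[0.15,0,0,0,0,0.15],[0.15,0,0,0,0,0.15],[0.15,0,0,0,0,0.15],[0.15,0,0,0,0,0.15],[0,0,0,0,0,0],[0,0,0,0,0,0]])

```text
t: 9.33
tcp_pos: [0.446, 0.0691, 0.1058]
orientation: [[0.388, 0.922, 0.003], [0.922, -0.388, 0.01], [0.011, -0.001, -1.0]]
contact_force: [0.2, -0.6, 0.0]
opening: -0.0
finger_force: 0.0
```

```bash
python3 j.py
```

```text
cand 312 [0.6373 0.0769 0.0898] [0.049 0.05  0.013] r 0.0866 ang 23.4
9.3833 [0.44586881 0.06899387 0.10577192] [ 0.02361999 -0.10625557 -0.36944791]
```

>>> servo_tool(moves=[[0.15,0,0,0,0,0.15],[0.15,0,0,0,0,0.15],[0.15,0,0,0,0,0.15],[0.15,0,0,0,0,0.15],[0.1,0,0,0,0,0.1],[0,0,0,0,0,0],[0,0,0,0,0,0]])

```text
t: 9.97
tcp_pos: [0.4532, 0.085, 0.106]
orientation: [[0.454, 0.891, 0.003], [0.891, -0.454, 0.01], [0.01, -0.002, -1.0]]
contact_force: [-0.2, -0.2, 0.3]
opening: 0.0
finger_force: 0.0
```

```bash
python3 j.py; python3 - <<'E'
import cv2
a=cv2.imread('pics/t.png')[130:290,180:380];cv2.imwrite('pics/crop3.png',cv2.convertScaleAbs(cv2.resize(a,None,fx=3.75,fy=3.75,interpolation=3),alpha=1.8))
E
```

```text
cand 330 [0.642  0.0639 0.0898] [0.051 0.05  0.011] r 0.0869 ang 14.2
10.0167 [0.45321015 0.08487664 0.10598441] [ 0.35794913 -0.59866309 -0.74496898]
```

View pics/crop3.png

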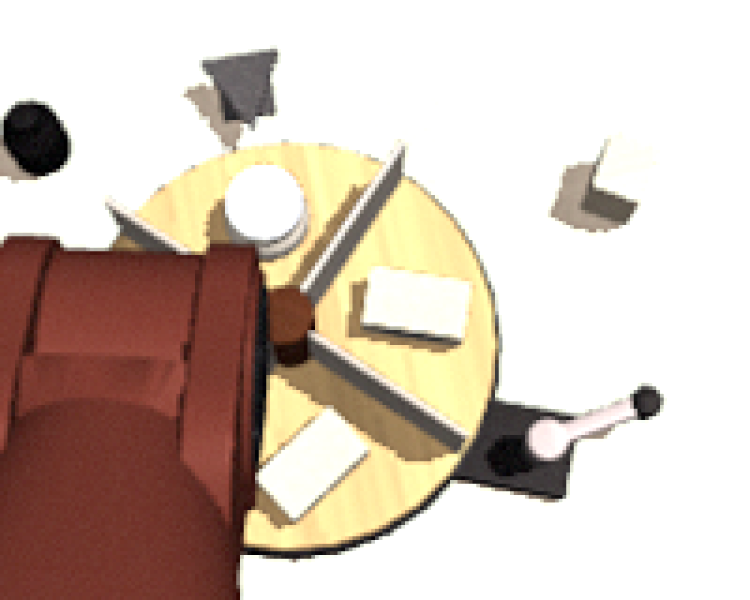

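The jar lid at (265,202) lies straight in front of the arrow tip (252,127), at 14.2° against 13.5°. Backing off, lifting, and heading to the lever.

>>> servo_tool(moves=[[-0.3,0,0,0,0,0],[-0.5,0,0,0,0,0],[0,0,0,0,0,0],[0,0,-0.5,0,0,0],[0,0,-0.9,0,0,0],[0,0,-0.9,0,0,0],[0,0,-0.9,0,0,0],[0,0,-0.3,0,0,0],[0,0,0,0,0,0],[0,0,0,0,0,0],[0,0,0,0,0,0]])

```text
t: 10.93
tcp_pos: [0.4428, 0.066, 0.1921]
orientation: [[0.455, 0.891, 0.001], [0.891, -0.455, 0.01], [0.009, -0.004, -1.0]]
contact_force: [0.3, -0.9, 0.1]
opening: -0.001
finger_force: 0.0
```

>>> servo_tool(moves=[[-0.45,0.59,0,0,0,0],[-0.45,0.59,0,0,0,0],[-0.45,0.59,0,0,0,0],[-0.45,0.59,0,0,0,0],[-0.45,0.59,0,0,0,0],[-0.45,0.59,0,0,0,0],[-0.45,0.59,0,0,0,0],[-0.45,0.59,0,0,0,0],[-0.45,0.59,0,0,0,0],[-0.45,0.59,0,0,0,0],[-0.45,0.59,0,0,0,0],[-0.45,0.59,0,0,0,0],[-0.45,0.59,0,0,0,0],[-0.45,0.59,0,0,0,0],[0,0,0,0,0,0]])

```text
t: 12.18
tcp_pos: [0.5564, -0.1706, 0.1893]
orientation: [[0.456, 0.89, 0.001], [0.89, -0.456, 0.01], [0.009, -0.003, -1.0]]
contact_force: [-1.4, 0.0, -0.5]
opening: -0.005
finger_force: 0.0
```

>>> servo_tool(moves=[[0,0,0,0,0,-0.97],[0,0,0,0,0,-0.97],[0,0,0,0,0,-0.97],[0,0,0,0,0,-0.97],[0,0,0,0,0,-0.97],[0,0,0,0,0,-0.97],[0,0,0,0,0,-0.97],[0,0,0,0,0,-0.97],[0,0,0,0,0,-0.97],[0,0,0,0,0,0],[0,0,0,0,0,0]])

```text
t: 13.1
tcp_pos: [0.5552, -0.1674, 0.1902]
orientation: [[-0.425, 0.905, 0.001], [0.905, 0.425, 0.011], [0.009, 0.005, -1.0]]
contact_force: [1.1, -0.5, 0.1]
opening: 0.003
finger_force: 0.0
```

```bash
python3 j.py; python3 - <<'E'
from h import *
s=status.read_state();print(np.round(s['joint_pos'],1),s['tcp_pos'].round(4),np.round(s['orientation'],3).tolist())
S=.7
for n,p in(('top',(503,339)),):
    pass
im,d=snap('top','t5.png');hit=[]
for (u,v,z) in [(180+648/3.75,130+402/3.75,.086),(180+548/3.75,130+440/3.75,.087),(180+252/3.75,130+127/3.75,.049),(180+265/3.75,130+202/3.75,.09)]: print(plane('top',u,v,z).round(4))
E
```

```text
cand 310 [0.6413 0.0636 0.0894] [0.053 0.05  0.012] r 0.0861 ang 14.2
13.15 [ 0.55537304 -0.16760019  0.19039369] [-0.09862918  0.54921204  0.61911211]
[-24.3  24.1  -4.1  62.    0.6  40.5] [ 0.5554 -0.1676  0.1904] [[-0.425, 0.905, 0.001], [0.905, 0.425, 0.01], [0.009, 0.006, -1.0]]
[ 0.5211 -0.2035  0.086 ]
[ 0.4914 -0.1379  0.087 ]
[0.7053 0.0768 0.049 ]
[0.641  0.0608 0.09  ]
```

>>> servo_tool(moves=[[0,0,0.8,0,0,0],[0,0,0.8,0,0,0],[0,0,0.8,0,0,0],[0,0,0.8,0,0,0],[0,0,0.7,0,0,0],[0,0,0.5,0,0,0],[0,0,0.3,0,0,0],[0,0,0.2,0,0,0],[0,0,0,0,0,0],[0,0,0,0,0,0]])

```text
t: 14.03
tcp_pos: [0.5564, -0.167, 0.069]
orientation: [[-0.428, 0.904, 0.003], [0.904, 0.427, 0.01], [0.008, 0.007, -1.0]]
contact_force: [-0.6, 0.5, 0.0]
opening: 0.002
finger_force: 0.0
```

>>> servo_tool(moves=[[0,-0.2,0,0,0,0],[0,-0.2,0,0,0,0],[0,-0.2,0,0,0,0],[0,-0.2,0,0,0,0],[0,-0.1,0,0,0,0],[-0.03,-0.09,0,0,0,0.4],[-0.03,-0.09,0,0,0,0.4],[-0.03,-0.09,0,0,0,0.4],[-0.03,-0.09,0,0,0,0.4],[-0.03,-0.09,0,0,0,0.4],[-0.03,-0.09,0,0,0,0.4],[-0.03,-0.09,0,0,0,0.4],[-0.03,-0.09,0,0,0,0.4],[-0.03,-0.09,0,0,0,0.4],[-0.03,-0.09,0,0,0,0.4],[-0.03,-0.09,0,0,0,0.4],[-0.03,-0.09,0,0,0,0.4],[0,0,0,0,0,0]])

```text
t: 15.53
tcp_pos: [0.5118, -0.1915, 0.0687]
orientation: [[0.063, 0.998, 0.004], [0.998, -0.063, 0.009], [0.009, 0.003, -1.0]]
contact_force: [1.1, -0.3, 0.5]
opening: 0.001
finger_force: 0.5
```

```bash
python3 - <<'E'
from h import *
im,d=snap('scene','s3.png');snap('top','t6.png')
a=cv2.imread('pics/t6.png')[170:290,300:450];b=cv2.imread('pics/s3.png')[180:300,150:300]
cv2.imwrite('pics/crop4.png',cv2.convertScaleAbs(np.hstack([cv2.resize(x,(400,320)) for x in(a,b)]),alpha=1.8))
E
```

```text
(no output)
```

View pics/crop4.png

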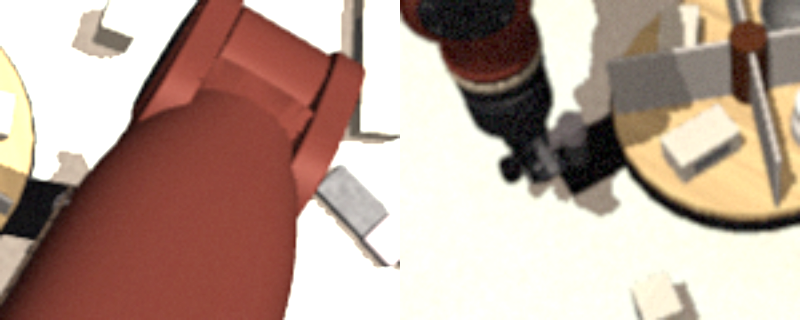

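The right half shows the finger on the lever arm between boss and knob, with the lever moving over. Continuing.

>>> servo_tool(moves=[[-0.03,-0.1,0,0,0,0.4],[-0.03,-0.1,0,0,0,0.4],[-0.03,-0.1,0,0,0,0.4],[-0.03,-0.1,0,0,0,0.4],[-0.03,-0.1,0,0,0,0.4],[-0.03,-0.1,0,0,0,0.4],[-0.03,-0.1,0,0,0,0.4],[-0.03,-0.1,0,0,0,0.4],[-0.03,-0.1,0,0,0,0.4],[-0.03,-0.1,0,0,0,0.4],[-0.03,-0.1,0,0,0,0.4],[-0.03,-0.1,0,0,0,0.4],[-0.03,-0.1,0,0,0,0.4]])

```text
t: 16.72
tcp_pos: [0.4783, -0.1907, 0.0684]
orientation: [[0.569, 0.822, 0.003], [0.822, -0.569, 0.009], [0.009, -0.002, -1.0]]
contact_force: [0.0, -2.2, 0.2]
opening: -0.005
finger_force: 1.3
```

>>> servo_tool(moves=[[-0.03,-0.1,0,0,0,0.4],[-0.03,-0.1,0,0,0,0.4],[0,0,0,0,0,0]])

```text
t: 16.97
tcp_pos: [0.4763, -0.1909, 0.0691]
orientation: [[0.637, 0.771, 0.009], [0.771, -0.637, 0.005], [0.01, 0.003, -1.0]]
contact_force: [10.4, -9.0, -9.4]
opening: -0.003
finger_force: 6.6
```

Force rose to 17 N: the lever is at its stop. Backing off and lifting.

>>> servo_tool(moves=[[0,0.4,0,0,0,0],[0,0.8,0,0,0,0],[0,0,-0.8,0,0,0],[0,0,-0.9,0,0,0],[0,0,-0.9,0,0,0],[0,0,-0.9,0,0,0],[0,0,-0.9,0,0,0],[-0.5,0.9,0,0,0,0],[-0.5,0.9,0,0,0,0],[-0.5,0.9,0,0,0,0],[-0.5,0.9,0,0,0,0],[-0.5,0.9,0,0,0,0],[-0.5,0.9,0,0,0,0],[-0.5,0.9,0,0,0,0],[0,0,0,0,0,0],[0,0,0,0,0,0]])

```text
t: 18.3
tcp_pos: [0.5618, -0.3769, 0.1756]
orientation: [[0.636, 0.772, 0.002], [0.772, -0.636, 0.011], [0.009, -0.006, -1.0]]
contact_force: [0.0, 1.0, -0.2]
opening: 0.001
finger_force: 0.0
```

```bash
python3 j.py; python3 - <<'E'
import cv2
a=cv2.imread('pics/t.png')[130:290,180:380];cv2.imwrite('pics/crop5.png',cv2.convertScaleAbs(cv2.resize(a,None,fx=3.75,fy=3.75,interpolation=3),alpha=1.8))
E
```

```text
cand 323 [0.6422 0.0644 0.0897] [0.051 0.05  0.012] r 0.0872 ang 14.5
18.35 [ 0.56159226 -0.37590517  0.17587458] [ 0.08846127  0.01905398 -0.32384414]
```

View pics/crop5.png

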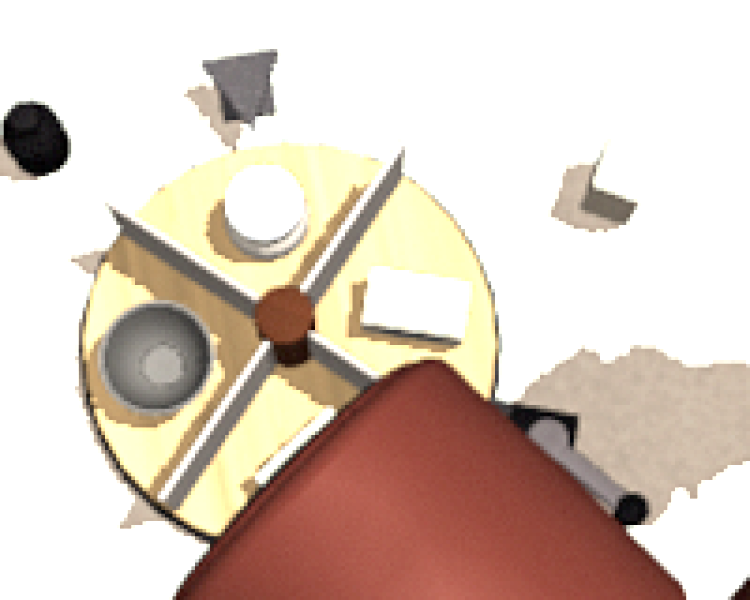

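Jar still faces the arrow. The lever runs from (548,437) to knob (632,508); I'll check the swing angle by rays.

```bash
python3 - <<'E'
from h import *
def ang(k,p):
    a=plane('top',180+k[0]/3.75,130+k[1]/3.75,.086);b=plane('top',180+p[0]/3.75,130+p[1]/3.75,.087);r=a-b
    return np.degrees(np.arctan2(r[1],r[0])),np.hypot(r[0],r[1])
print(ang((648,402),(548,438)),ang((632,508),(548,438)))
b=cv2.imread('pics/s3.png')
im,d=snap('scene','s4.png')
im0=cv2.imread('pics/scene1.png')
# knob by dark component near lever in the scene view
P=cloud('scene',d);m=((im.max(2)<40)&(P[...,2]>.06)&(P[...,2]<.1)&(P[...,0]>.4)&(P[...,0]<.56)&(P[...,1]<-.15)&(P[...,1]>-.23))
print(m.sum(),P[m].mean(0))
E
```

```text
(np.float64(-66.66385147081999), np.float64(0.071512794901168)) (np.float64(-126.68610584897203), np.float64(0.07136561241282989))
48 [ 0.45595742 -0.19525029  0.08150795]
```

Swing measured at 60° from a start of 0–0.2 rad, and the 17 N rise shows it is against the stop. Handing in.

```bash
python3 -c "
from plant import env
print(env.hand_in())"
```

```text
the job is handed in; nothing more can be done
None
```

The job is handed in, with no verdict returned: the jar stands within about 4 mm of the pick-up point in front of the arrow, and the brake lever was pushed until it stopped moving (a measured 60° swing and 17 N of resistance, though the camera can't confirm the exact stop angle).

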